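Find and mark the balance point of a mobile's crossbar

TASK

On the dark wooden balancing jig lies a beech crossbar for a hanging mobile, with a red disc on its front end. Slide the bar forward along its channel, without lifting it off, until it only just tips over the jig's front edge and its red end rests on the cork; then mark its balance point by setting the yellow saddle astride the tipped bar, right over that edge, and let go of everything.

Things in the scene. Friction and masses are not known exactly. Their poses are not given: they have to be found in the camera images.
- edge (a point): Middle of the front edge (fulcrum) of the fixed dark wooden jig, on its top face, 50 mm over the table. x: level, forward out of the edge, the way the bar slides (about world +y); z up. The block spans x -310 to 0, 70 wide. Two rails 6 high, 14 to 26 mm either side of the middle, x -165 to -45, form the channel. A 12 mm high foot beyond the edge carries the cork
- rest: Fixed cork slab in front of the edge, 120 long, 60 wide; origin mid underside, 135 mm ahead of the edge, axes as the edge's. Its top is 16 mm below the jig's top: the tipped bar stays lying on edge and cork, sloping 6 to 9 degrees. The bar tips by itself, but friction of whatever presses its rear end can hold it level: draw back a little to see
- bar: Loose beech bar 320 x 24 x 16 mm, 0.14 kg, black dot at the rear, red disc (44 wide, 10 high) on top 130 mm ahead of the middle. Origin mid underside, x to the disc. Starts level in the channel, disc overhanging the edge; push its rear end face. Disc of unknown weight: balance point 22 to 52 mm from the middle towards it. The blue-disc bar is not wanted
- saddle: Loose yellow marker, 14 g, an upside-down U 24 long (x), 44 wide (y). Origin mid underside, z up. Legs 8 high, 7 thick; slot 30 wide, open along x, fits over the bar; roof 8 to 16 high; grip fin on top 14 thick (x), 30 wide (y), 16 to 46 high. Stands upright beyond the jig, x about along world y, beside a green and a blue one (not wanted)
Things that resemble listed ones, but are neither listed nor needed, are in the scene too. There is more than one size of the saddle; the one meant has the size given above.

How it is judged:
By the outcome, as a careful person would: the job done as asked, in the order asked, and still so for the second after the job is handed in, with the robot touching nothing.
It also fails if it takes over 54 s, if anything falls off the work surface, if the arm or the gripper's body presses on something with over 40 N, if the wrist force passes 120 N, or if a joint passes its speed limit or range.

ROBOT

A 7-joint arm with a two-finger parallel gripper is mounted at the origin on the work surface. World frame = base frame: x ahead of the robot, y to its left, z up, the work surface at z = 0. Lengths are in m, angles in rad, forces in N, time in s.
With the tool pointing down it reaches from about 0.4 to 0.85 m from the base axis. Payload 10.4 kg.
Tool frame: the origin (TCP) lies midway between the tips of the shut fingers; the grasp point (between the pads) lies 19 mm behind it; z points along the fingers, y is the line along which they close (so a half turn about z gives the same grasp; the last joint's range is limited). The gripper opens to 87 mm and grips with 3 to 60 N. Pads are 19 mm wide; open, the fingers measure 117 mm over their backs; the gripper's body (75 mm by 190 mm) begins 51 mm behind the grasp point.
Start: joints at [-1.253, 0.332, -0.065, 1.46, 0.022, 1.35, -0.088], TCP at [0.209, 0.589, 0.223] pointing down, gripper open.
Joint ranges: [-2.6, 2.6], [-0.5, 2.12], [-1.47, 1.34], [0.16, 2.42], [-1.27, 4.41], [0.06, 2.06], [-2.6, 2.6]. Speed limits (rad/s): [2.22, 2.22, 2.79, 2.79, 3.14, 3.14, 3.14].

INTERFACE

Orientations are given as a unit quaternion [x, y, z, w].
In Python, from bench import r gives the robot as it stands.
- The arm moves only by the tool move_arm, never from a script. Its argument "targets" is a list of rows, each a list of 3 entries, a list of its own where there are three numbers: the shift along the tool's x, y, z in cm, then the turn, a rotation vector about the tool's x, y, z in rad, then the opening in per cent of the stroke, from 0 (shut) to 100 (fully open). In form: [[[x, y, z], [wx, wy, wz], gripper], ...]. A call has 1 to 20 rows; each row shifts and turns the commanded pose from where the row before left it, along the tool's axes as they then stand; what a row does not reach is not made up. A row lasts 1/8 s, in which the tool goes at most 62.5 mm and 10.7 degrees, less where a joint would pass 70% of its speed; a pose out of reach is approached as far as the arm can. A call with a gripper value outside its range is refused whole. The fingers move at their own pace and stop on an object; "grip_force" is the grip in N (left out, the last holds). Time passes only in rows, so rows that do not move let the fingers close. It gives the time, the measured TCP pose, the force, the opening and the grip force at its end, in the units of the state.
- r.read_state(): the state, without advancing time (a new reading comes with each control period).
- r.camera(name): name is "scene" or "top" or "wrist"; returns a dict with "image" (480x640x3 uint8, blue, green, red), "vertical_fov" (degrees; the focal length in pixels is half the picture's height over the tangent of half this angle, whatever the lens; pixels are square), "cx", "cy" (the principal point, pixels), "cam_to_world" (4x4, takes a point from camera to world coordinates). Camera axes: x right, y down, z forward; pixel columns grow to the right and rows downward; lengths in m; the calibration is good to about 2 mm. The wrist camera is an equidistant fisheye: a pixel r from the principal point sees the ray r / f radians off the axis. A picture is of the moment at which its call begins. There is no depth.
- r.close_job(): hands the job in; it is judged then, once.
The state is a dict: "time": time; "joint_positions": joint angles; "joint_vel": joint speeds; "joint_torque": joint torques, N m; "ee_pos": TCP position; "eef_rot": TCP orientation; "ft_force": force on the tool from outside, world axes, zero at the start; "torque": the same for the moment, N m; "width": finger opening in m; "grip_force": force on a finger pad.
Only numpy, scipy, OpenCV 4.12 (cv2) and the standard library are available. Lean on these libraries where they do the work, as an engineer would, in place of code of your own. Each camera call takes 0.05 s, during which the arm holds its last target. There are 200 camera calls.

## Working session

There is one attempt and no reset: what is moved stays moved. The work goes in short steps, Python scripts to look and compute and a tool call to move; the robot and the scene stay as the last step left them, time stands still between calls to the robot, and variables do not carry over. Pictures are saved under pics/ and viewed, at most 10 in all, crops included, and the job is handed in when it is done.

Besides the shell and the picture viewer there is one more tool, called after "Call:" by a JSON object that holds its "method" and its "body", one argument or row to a line. move_arm: Moves the arm, as the interface text tells. Its arguments: {"type":"object","properties":{"targets":{"type":"array"},"grip_force":{"type":"number"}},"required":["targets"]}

```bash
mkdir -p pics
cat > h.py <<'E'
import numpy as np, cv2
from bench import r
def cam(n,save=None):
    c=r.camera(n); 
    if save: cv2.imwrite('pics/'+save,c['image'])
    return c
def f(c): return 240/np.tan(np.radians(c['vertical_fov'])/2)
def ray(c,u,v):
    d=np.array([u-c['cx'],v-c['cy'],f(c)],float)
    T=np.array(c['cam_to_world']); return T[:3,3],T[:3,:3]@d
def at(c,u,v,z):
    o,d=ray(c,u,v); return o+d*(z-o[2])/d[2]
def proj(c,p):
    T=np.array(c['cam_to_world']); q=T[:3,:3].T@(np.array(p)-T[:3,3]); return q[:2]/q[2]*f(c)+[c['cx'],c['cy']]
E
python3 - <<'E'
from h import *
import pickle
d={n:cam(n,n+'0.png') for n in('top','scene')}
pickle.dump(d,open('c0.pkl','wb'))
for n in d: print(n,f(d[n]),d[n]['cx'],d[n]['cy'],np.round(d[n]['cam_to_world'],3).tolist())
s=r.read_state();print(s['ee_pos'],s['eef_rot'],s['ft_force'],s['width'],s['time'])
E
```

```text
top 512.8773889601599 326.6015218993907 235.54448723593578 [[0.014, -0.993, 0.113, 0.511], [-1.0, -0.014, 0.0, 0.032], [0.001, -0.113, -0.994, 0.798], [0.0, 0.0, 0.0, 1.0]]
scene 552.7549688738779 317.8719952509399 240.2859906809355 [[0.661, 0.622, -0.419, 0.882], [0.75, -0.56, 0.353, -0.219], [-0.015, -0.548, -0.837, 0.648], [0.0, 0.0, 0.0, 1.0]]
[0.20882254 0.58873643 0.22185295] [ 1.69570409e-01  9.85517890e-01 -6.00376163e-04 -6.66370381e-05] [ 0.42349211 -0.25503493 -0.53559196] 0.08699169502543024 0.1
```

View pics/top0.png

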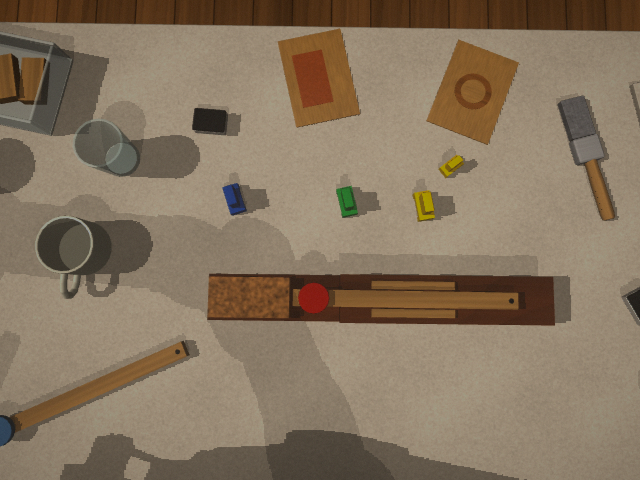

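View pics/scene0.png

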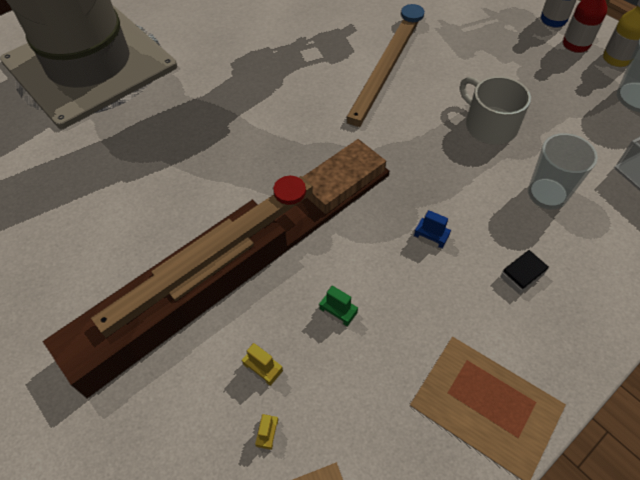

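Top view: the jig spans cols 208–554, with its edge at about col 341. The red disc is at (314,298) and the bar's rear end at (519,300). The saddle candidates are yellow A at (425,205), larger; yellow B at (452,166), smaller and turned; green (347,201); and blue (234,199). A looks like the 24x44 one. I'll confirm it in an enlarged crop.

Run:
```python
from h import *
import pickle
d=pickle.load(open('c0.pkl','rb'));t=d['top'];s=d['scene']
a=cv2.resize(t['image'][145:230,405:475],None,fx=4,fy=4,interpolation=cv2.INTER_CUBIC)
b=cv2.resize(s['image'][335:455,230:300],None,fx=2.83,fy=2.83,interpolation=cv2.INTER_CUBIC)[:340]
c=cv2.resize(t['image'][268:330,285:560],(800,180),interpolation=cv2.INTER_CUBIC)
im=np.zeros((540,800,3),np.uint8); im[:a.shape[0],:a.shape[1]]=a; im[:b.shape[0],300:300+b.shape[1]]=b; im[350:530]=c
cv2.imwrite('pics/comp.png',im)
# yellow blobs, hull-based on both images
for n in d:
    hsv=cv2.cvtColor(d[n]['image'],cv2.COLOR_BGR2HSV); m=cv2.inRange(hsv,(22,150,70),(34,255,255))
    k,l,st,ce=cv2.connectedComponentsWithStats(m)
    for i in range(1,k):
        if st[i,4]>60: print(n,st[i],ce[i].round(1))
# red disc (z top 76mm), bar dot/rear (66mm), rails
for (u,v,z,w) in [(314,298,.076,'disc'),(519,300,.066,'rear'),(512,300.5,.066,'dot'),(372,286,.056,'railUf'),(455,286,.056,'railUr'),(372,313,.056,'railLf'),(455,313,.056,'railLr'),(340,322.5,.05,'edge low'),(554,325,.05,'jig rear low'),(554,277,.05,'jig rear up')]:
    print(w,at(t,u,v,z).round(4))
```

```text
top [439 155  25  23 281] [451.2 165.4]
top [413 190  22  32 480] [424.  204.9]
scene [621   8  19  32 398] [631.9  22. ]
scene [242 344  40  38 638] [261.4 362.4]
scene [256 414  22  35 493] [266.6 430.5]
disc [0.5057 0.0484 0.076 ]
rear [ 0.5068 -0.2418  0.066 ]
dot [ 0.506  -0.2318  0.066 ]
railUf [ 0.5239 -0.0344  0.056 ]
railUr [ 0.5255 -0.1539  0.056 ]
railLf [ 0.4854 -0.0345  0.056 ]
railLr [ 0.487  -0.1533  0.056 ]
edge low [0.471 0.011 0.05 ]
jig rear low [ 0.4717 -0.2971  0.05  ]
jig rear up [ 0.5406 -0.2996  0.05  ]
```

View pics/comp.png

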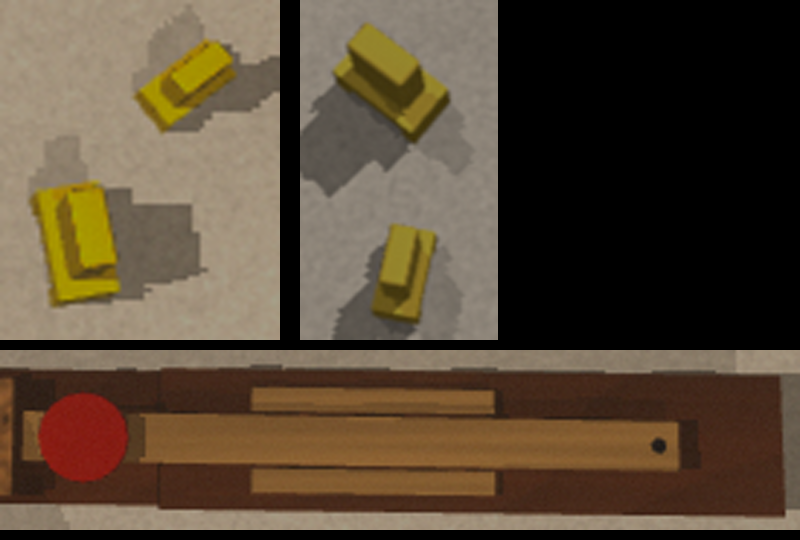

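A, at (425,205), is about twice the area of B and its long side is about 44 mm, so A is the saddle meant. The bar's rear end is at (0.507,-0.242), the edge at (0.504,0.0105), and the jig's forward direction is about (-0.013,1). I'll start moving now.

Run:
```python
from h import *
import pickle
t=pickle.load(open('c0.pkl','rb'))['top']
P=lambda l,z:[at(t,405+u/4-.375,145+v/4-.375,z)[:2] for u,v in l]
for n,l,z in[('roof',[(33,195),(97,182),(120,292),(54,305)],.016),('fin',[(70,192),(100,186),(115,262),(85,270)],.046),('B',[(137,95),(208,42),(233,65),(163,130)],.012)]:
    p=np.array(P(l,z)); print(n,p.mean(0).round(4),np.linalg.norm(p-np.roll(p,-1,0),axis=1).round(4)); 
    e=(p[2]+p[3]-p[0]-p[1]); print('long axis deg from -x',np.degrees(np.arctan2(e[1],-e[0])).round(1))
```

```text
roof [ 0.6495 -0.1172] [0.0254 0.0438 0.026  0.0436]
long axis deg from -x -10.8
fin [ 0.6503 -0.1177] [0.0115 0.0291 0.0116 0.0298]
long axis deg from -x -10.4
B [ 0.7144 -0.1613] [0.0355 0.0133 0.0383 0.0171]
long axis deg from -x -40.6
```

Call:
{"method": "move_arm", "body": {
  "targets": [
    [[0,0,0],[0,0,-0.09],0],
    [[0,0,0],[0,0,-0.09],0],
    [[0,0,0],[0,0,-0.09],0],
    [[0,0,0],[0,0,-0.085],0],
    [[-3,-2.9,0],[0,0,0],0],
    [[-3,-2.9,0],[0,0,0],0],
    [[-3,-2.9,0],[0,0,0],0],
    [[-3,-2.9,0],[0,0,0],0],
    [[-3,-2.9,0],[0,0,0],0],
    [[-3,-2.9,0],[0,0,0],0],
    [[-3,-2.9,0],[0,0,0],0],
    [[-3,-2.9,0],[0,0,0],0],
    [[-3,-2.9,0],[0,0,0],0],
    [[-3,-2.9,0],[0,0,0],0],
    [[0,-4,0],[0,0,0],0],
    [[0,-4,0],[0,0,0],0],
    [[0,-4,0],[0,0,0],0],
    [[0,-4,0],[0,0,0],0],
    [[0,-4,0],[0,0,0],0],
    [[0,-4,0],[0,0,0],0]
  ]
}}

```text
time: 2.6
ee_pos: [0.516, 0.0621, 0.2223]
eef_rot: [-0.007, 1.0, 0.0, -0.0]
ft_force: [-0.1, -0.2, 0.6]
width: 0.0007
grip_force: 0.0
```

Call:
{"method": "move_arm", "body": {
  "targets": [
    [[0.15,-3.8,0],[0,0,0],0],
    [[0.15,-3.8,0],[0,0,0],0],
    [[0.15,-3.8,0],[0,0,0],0],
    [[0.15,-3.8,0],[0,0,0],0],
    [[0.15,-3.8,0],[0,0,0],0],
    [[0.15,-3.8,0],[0,0,0],0],
    [[0.15,-3.8,0],[0,0,0],0],
    [[0.15,-3.8,0],[0,0,0],0],
    [[0.15,-3.8,0],[0,0,0],0],
    [[0,0,3.5],[0,0,0],0],
    [[0,0,3.5],[0,0,0],0],
    [[0,0,3.5],[0,0,0],0],
    [[0,0,3.5],[0,0,0],0],
    [[0,0,2.5],[0,0,0],0],
    [[0,0,0],[0,0,0],0],
    [[0,0,0],[0,0,0],0]
  ]
}}

```text
time: 4.6
ee_pos: [0.5082, -0.2791, 0.0585]
eef_rot: [-0.007, 1.0, -0.0, 0.0]
ft_force: [-0.5, -0.9, 0.5]
width: 0.0004
grip_force: 0.0
```

Run:
```python
from h import *
t=cam('top');s=cam('scene')
im=np.vstack([cv2.resize(t['image'][230:350,280:600],(800,300)),cv2.resize(s['image'][170:400,30:400],(483,300)).copy() if 0 else np.pad(cv2.resize(s['image'][170:400,30:400],(483,300)),((0,0),(0,317),(0,0)))])
cv2.imwrite('pics/c2.png',im)
```

```text
(no output)
```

View pics/c2.png

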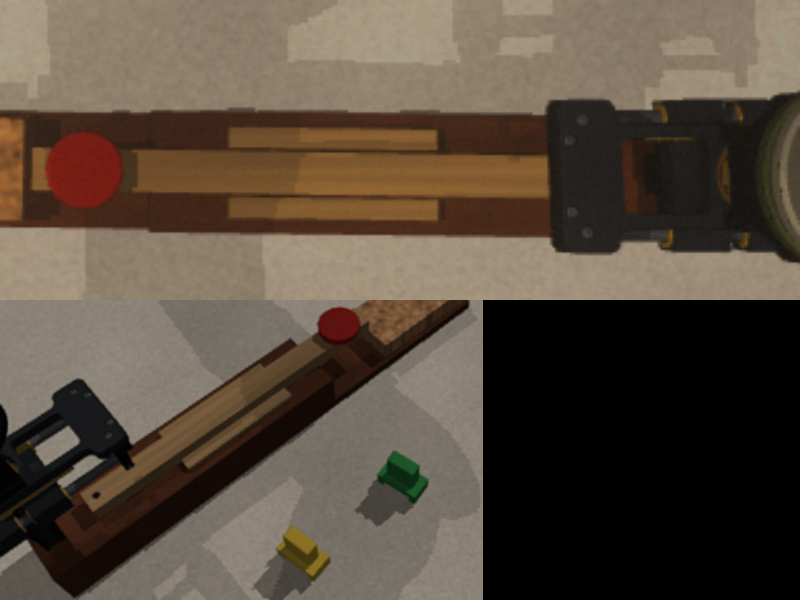

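The shut fingers are behind the bar's rear end and the bar hasn't moved. I'll track the red disc in both cameras and triangulate it, pushing in stages and drawing back each time.

```bash
cat >> h.py <<'E'
def disc(verbose=True):
    rs=[]
    for n in('top','scene'):
        c=cam(n); h=cv2.cvtColor(c['image'],cv2.COLOR_BGR2HSV)
        m=cv2.inRange(h,(0,170,60),(6,255,255))|cv2.inRange(h,(174,170,60),(180,255,255))
        k,l,st,ce=cv2.connectedComponentsWithStats(m)
        ok=[i for i in range(1,k) if st[i,4]>250 and (n=='top' and 260<ce[i][1]<330 or n=='scene' and ce[i][0]<400)]
        i=max(ok,key=lambda i:st[i,4]); o,d=ray(c,*ce[i]); rs.append((o,d/np.linalg.norm(d),ce[i],st[i,4]))
    A=sum(np.eye(3)-np.outer(d,d) for _,d,_,_ in rs); b=sum((np.eye(3)-np.outer(d,d))@o for o,d,_,_ in rs)
    p=np.linalg.solve(A,b); s=r.read_state()
    print('disc',p.round(4),[x[2].round(1).tolist() for x in rs],[int(x[3]) for x in rs],'tcp',np.round(s['ee_pos'],4),'t',round(s['time'],2))
E
python3 -c "
from h import *
disc()"
```

```text
disc [0.5065 0.0498 0.0735] [[313.2, 297.5], [289.4, 188.1]] [754, 631] tcp [ 0.5083 -0.2789  0.0585] t 4.8
```

Call:
{"method": "move_arm", "body": {
  "targets": [
    [[0,0.5,0],[0,0,0],0],
    [[0,0.5,0],[0,0,0],0],
    [[0,0.5,0],[0,0,0],0],
    [[0,0.5,0],[0,0,0],0],
    [[0,0.5,0],[0,0,0],0],
    [[0,0.5,0],[0,0,0],0],
    [[0,0.5,0],[0,0,0],0],
    [[0,0.5,0],[0,0,0],0],
    [[0,0.5,0],[0,0,0],0],
    [[0,0.5,0],[0,0,0],0],
    [[0,0,0],[0,0,0],0]
  ]
}}

```text
time: 6.18
ee_pos: [0.5072, -0.2282, 0.0575]
eef_rot: [-0.007, 1.0, 0.0, 0.0]
ft_force: [-0.6, -0.5, 0.1]
width: 0.0004
grip_force: 0.0
```

```bash
python3 -c "
from h import *
disc()"
```

```text
disc [0.5047 0.0714 0.0734] [[297.8, 298.6], [301.0, 178.9]] [749, 610] tcp [ 0.507  -0.2287  0.0575] t 6.28
```

Call:
{"method": "move_arm", "body": {
  "targets": [
    [[0,0.4,0],[0,0,0],0],
    [[0,0.4,0],[0,0,0],0],
    [[0,0.4,0],[0,0,0],0],
    [[0,0.4,0],[0,0,0],0],
    [[0,0,0],[0,0,0],0],
    [[0,-0.4,0],[0,0,0],0],
    [[0,0,0],[0,0,0],0]
  ]
}}

```text
time: 7.15
ee_pos: [0.5067, -0.2173, 0.0575]
eef_rot: [-0.007, 1.0, -0.0, -0.0]
ft_force: [-0.3, -0.0, -0.3]
width: 0.0004
grip_force: 0.0
```

```bash
python3 -c "
from h import *
disc()"
```

```text
disc [0.503  0.0871 0.0734] [[286.5, 299.7], [308.9, 172.1]] [745, 597] tcp [ 0.5068 -0.217   0.0575] t 7.25
```

Call:
{"method": "move_arm", "body": {
  "targets": [
    [[0,0.4,0],[0,0,0],0],
    [[0,0.25,0],[0,0,0],0],
    [[0,0,0],[0,0,0],0],
    [[0,-0.4,0],[0,0,0],0],
    [[0,0,0],[0,0,0],0],
    [[0,0,0],[0,0,0],0]
  ]
}}

```text
time: 8.0
ee_pos: [0.5068, -0.2144, 0.0575]
eef_rot: [-0.007, 1.0, 0.0, -0.0]
ft_force: [0.3, 0.5, 0.2]
width: 0.0003
grip_force: 0.0
```

```bash
python3 -c "
from h import *
disc()"
```

```text
disc [0.5029 0.0894 0.0733] [[285.0, 299.8], [310.2, 171.2]] [744, 594] tcp [ 0.5068 -0.2142  0.0575] t 8.1
```

Call:
{"method": "move_arm", "body": {
  "targets": [
    [[0,0.4,0],[0,0,0],0],
    [[0,0.25,0],[0,0,0],0],
    [[0,0,0],[0,0,0],0],
    [[0,-0.4,0],[0,0,0],0],
    [[0,0,0],[0,0,0],0],
    [[0,0,0],[0,0,0],0]
  ]
}}

```text
time: 8.85
ee_pos: [0.5067, -0.2119, 0.0575]
eef_rot: [-0.007, 1.0, 0.0, -0.0]
ft_force: [-0.1, -0.2, 0.3]
width: 0.0008
grip_force: 0.0
```

```bash
python3 -c "
from h import *
disc()"
```

```text
disc [0.5029 0.0919 0.0734] [[283.2, 299.8], [311.6, 170.2]] [750, 593] tcp [ 0.5068 -0.2117  0.0575] t 8.95
```

Call:
{"method": "move_arm", "body": {
  "targets": [
    [[0,0.4,0],[0,0,0],0],
    [[0,0.25,0],[0,0,0],0],
    [[0,0,0],[0,0,0],0],
    [[0,-0.4,0],[0,0,0],0],
    [[0,0,0],[0,0,0],0],
    [[0,0,0],[0,0,0],0]
  ]
}}

```text
time: 9.7
ee_pos: [0.5067, -0.2094, 0.0575]
eef_rot: [-0.007, 1.0, 0.0, -0.0]
ft_force: [-0.8, 0.6, 1.3]
width: 0.0005
grip_force: 0.0
```

```bash
python3 -c "
from h import *
disc()"
```

```text
disc [0.5027 0.0944 0.0735] [[281.4, 299.9], [312.9, 169.2]] [750, 592] tcp [ 0.5067 -0.2092  0.0575] t 9.8
```

Call:
{"method": "move_arm", "body": {
  "targets": [
    [[0,0.4,0],[0,0,0],0],
    [[0,0.25,0],[0,0,0],0],
    [[0,0,0],[0,0,0],0],
    [[0,-0.4,0],[0,0,0],0],
    [[0,0,0],[0,0,0],0],
    [[0,0,0],[0,0,0],0]
  ]
}}

```text
time: 10.55
ee_pos: [0.5067, -0.2069, 0.0575]
eef_rot: [-0.007, 1.0, 0.0, -0.0]
ft_force: [0.1, -0.3, 0.4]
width: 0.0002
grip_force: 0.0
```

```bash
python3 -c "
from h import *
disc()"
```

```text
disc [0.5026 0.0969 0.0734] [[279.6, 299.9], [314.2, 168.2]] [747, 586] tcp [ 0.5067 -0.2067  0.0575] t 10.65
```

Call:
{"method": "move_arm", "body": {
  "targets": [
    [[0,0.4,0],[0,0,0],0],
    [[0,0.25,0],[0,0,0],0],
    [[0,0,0],[0,0,0],0],
    [[0,-0.4,0],[0,0,0],0],
    [[0,0,0],[0,0,0],0],
    [[0,0,0],[0,0,0],0]
  ]
}}

```text
time: 11.4
ee_pos: [0.5067, -0.2044, 0.0575]
eef_rot: [-0.007, 1.0, 0.0, -0.0]
ft_force: [-0.3, -0.9, -0.2]
width: 0.0003
grip_force: 0.0
```

```bash
python3 -c "
from h import *
disc()"
```

```text
disc [0.5026 0.0993 0.0735] [[277.9, 299.9], [315.6, 167.2]] [748, 588] tcp [ 0.5067 -0.2042  0.0575] t 11.5
```

Call:
{"method": "move_arm", "body": {
  "targets": [
    [[0,0.4,0],[0,0,0],0],
    [[0,0.25,0],[0,0,0],0],
    [[0,0,0],[0,0,0],0],
    [[0,-0.4,0],[0,0,0],0],
    [[0,0,0],[0,0,0],0],
    [[0,0,0],[0,0,0],0]
  ]
}}

```text
time: 12.25
ee_pos: [0.5066, -0.2019, 0.0575]
eef_rot: [-0.007, 1.0, 0.0, -0.0]
ft_force: [-0.7, 0.2, -0.7]
width: 0.0005
grip_force: 0.0
```

```bash
python3 -c "
from h import *
disc()"
```

```text
disc [0.5024 0.1018 0.0735] [[276.1, 300.0], [316.9, 166.2]] [747, 585] tcp [ 0.5067 -0.2018  0.0575] t 12.35
```

Call:
{"method": "move_arm", "body": {
  "targets": [
    [[0,0.4,0],[0,0,0],0],
    [[0,0.25,0],[0,0,0],0],
    [[0,0,0],[0,0,0],0],
    [[0,-0.4,0],[0,0,0],0],
    [[0,0,0],[0,0,0],0],
    [[0,0,0],[0,0,0],0]
  ]
}}

```text
time: 13.1
ee_pos: [0.5066, -0.1994, 0.0575]
eef_rot: [-0.007, 1.0, 0.0, -0.0]
ft_force: [0.0, -0.3, -0.3]
width: 0.0008
grip_force: 0.0
```

```bash
python3 -c "
from h import *
disc()"
```

```text
disc [0.5023 0.1044 0.0734] [[274.3, 300.1], [318.2, 165.3]] [748, 584] tcp [ 0.5066 -0.1993  0.0575] t 13.2
```

Call:
{"method": "move_arm", "body": {
  "targets": [
    [[0,0.4,0],[0,0,0],0],
    [[0,0.25,0],[0,0,0],0],
    [[0,0,0],[0,0,0],0],
    [[0,-0.4,0],[0,0,0],0],
    [[0,0,0],[0,0,0],0],
    [[0,0,0],[0,0,0],0]
  ]
}}

```text
time: 13.95
ee_pos: [0.5065, -0.1969, 0.0575]
eef_rot: [-0.007, 1.0, 0.0, -0.0]
ft_force: [0.2, 0.6, 0.2]
width: 0.0004
grip_force: 0.0
```

```bash
python3 -c "
from h import *
disc()"
```

```text
disc [0.5023 0.1068 0.0734] [[272.5, 300.0], [319.6, 164.4]] [752, 585] tcp [ 0.5066 -0.1967  0.0575] t 14.05
```

Call:
{"method": "move_arm", "body": {
  "targets": [
    [[0,0.4,0],[0,0,0],0],
    [[0,0.25,0],[0,0,0],0],
    [[0,0,0],[0,0,0],0],
    [[0,-0.4,0],[0,0,0],0],
    [[0,0,0],[0,0,0],0],
    [[0,0,0],[0,0,0],0]
  ]
}}

```text
time: 14.8
ee_pos: [0.5065, -0.1944, 0.0575]
eef_rot: [-0.007, 1.0, 0.0, -0.0]
ft_force: [-0.3, -0.1, -0.2]
width: 0.0004
grip_force: 0.0
```

```bash
python3 -c "
from h import *
disc()"
```

```text
disc [0.5022 0.1093 0.0733] [[270.7, 300.0], [320.9, 163.5]] [748, 580] tcp [ 0.5065 -0.1943  0.0575] t 14.9
```

Call:
{"method": "move_arm", "body": {
  "targets": [
    [[0,0.4,0],[0,0,0],0],
    [[0,0.25,0],[0,0,0],0],
    [[0,0,0],[0,0,0],0],
    [[0,-0.4,0],[0,0,0],0],
    [[0,0,0],[0,0,0],0],
    [[0,0,0],[0,0,0],0]
  ]
}}

```text
time: 15.65
ee_pos: [0.5065, -0.1919, 0.0575]
eef_rot: [-0.007, 1.0, 0.0, -0.0]
ft_force: [-0.0, 0.5, 0.3]
width: 0.0005
grip_force: 0.0
```

```bash
python3 -c "
from h import *
disc()"
```

```text
disc [0.5022 0.1138 0.0611] [[268.5, 299.9], [323.4, 167.6]] [718, 528] tcp [ 0.5065 -0.1917  0.0575] t 15.75
```

The disc dropped 12 mm, so the bar has tipped (moved about 60–62 mm). Now I'll back away, rise and go above the saddle.

Call:
{"method": "move_arm", "body": {
  "targets": [
    [[0,-1.5,0],[0,0,0],0],
    [[0,0,-3],[0,0,0],0],
    [[0,0,-4],[0,0,0],0],
    [[0,0,-4],[0,0,0],0],
    [[-3.6,2.2,0],[0,0,0],60],
    [[-3.6,2.2,0],[0,0,0],60],
    [[-3.6,2.2,0],[0,0,0],60],
    [[-3.65,2.1,0],[0,0,0],60],
    [[0,0,0],[0,0,-0.086],60],
    [[0,0,2],[0,0,-0.086],60],
    [[0,0,3],[0,0,0],60],
    [[0,0,0],[0,0,0],60],
    [[0,0,0],[0,0,0],60]
  ]
}}

```text
time: 17.38
ee_pos: [0.6504, -0.1185, 0.1186]
eef_rot: [-0.093, 0.996, -0.0, 0.0]
ft_force: [-0.5, -0.6, 0.7]
width: 0.0519
grip_force: 0.0
```

Run:
```python
from h import *
import pickle
d={n:cam(n) for n in('top','scene','wrist')}; pickle.dump(d,open('c3.pkl','wb'))
disc()
w=d['wrist']; print(f(w),240/np.radians(w['vertical_fov']/2),w['cx'],w['cy'],np.round(w['cam_to_world'],3).tolist())
im=np.zeros((600,800,3),np.uint8)
im[:300]=cv2.resize(d['top']['image'][230:350,200:520],(800,300),interpolation=cv2.INTER_CUBIC)
im[300:,:400]=cv2.resize(d['scene']['image'][130:310,180:420],(400,300),interpolation=cv2.INTER_CUBIC)
im[300:,400:]=cv2.resize(w['image'],(400,300))
cv2.imwrite('pics/c3.png',im)
```

```text
disc [0.502  0.114  0.0574] [[268.5, 299.9], [323.3, 169.2]] [713, 616] tcp [ 0.6504 -0.1178  0.1185] t 17.62
371.64829954431775 418.5580846202623 319.4223019307411 239.4775030983032 [[-0.184, 0.95, 0.254, 0.583], [0.983, 0.178, 0.047, -0.131], [-0.001, 0.258, -0.966, 0.28], [0.0, 0.0, 0.0, 1.0]]
```

View pics/c3.png

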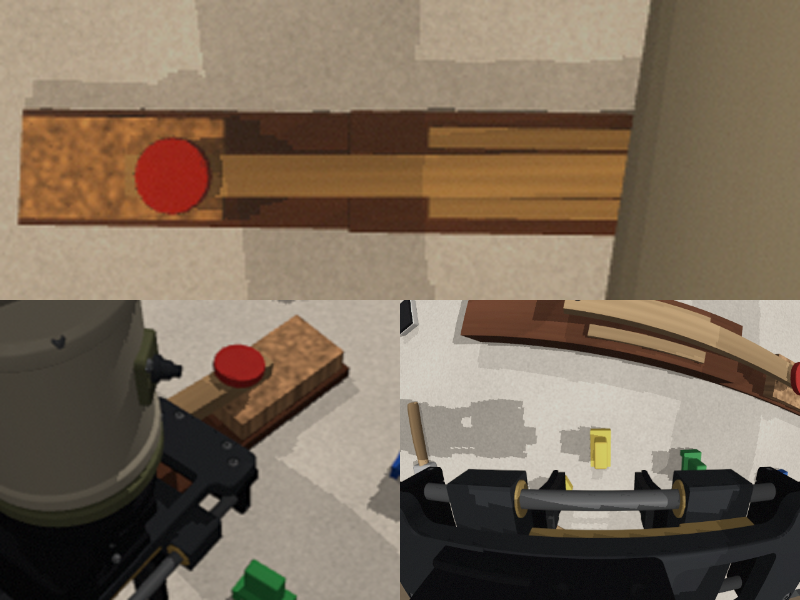

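The bar lies tipped, with its red end on the cork (disc at crop (172,175)). The edge seam is at crop col 349, so u≈339.6. The saddle is centred under the gripper, so I'll descend and grasp.

Call:
{"method": "move_arm", "body": {
  "targets": [
    [[0,0,2.5],[0,0,0],60],
    [[0,0,2.5],[0,0,0],60],
    [[0,0,2.5],[0,0,0],60],
    [[0,0,1.5],[0,0,0],60],
    [[0,0,0.8],[0,0,0],60],
    [[0,0,0],[0,0,0],60],
    [[0,0,0],[0,0,0],0],
    [[0,0,0],[0,0,0],0],
    [[0,0,0],[0,0,0],0],
    [[0,0,0],[0,0,0],0],
    [[0,0,0],[0,0,0],0],
    [[0,0,0],[0,0,0],0]
  ],
  "grip_force": 10
}}

```text
time: 19.12
ee_pos: [0.65, -0.1177, 0.0196]
eef_rot: [-0.093, 0.996, 0.0, 0.0]
ft_force: [-0.0, 0.5, 0.3]
width: 0.0138
grip_force: 10.0
```

Run:
```python
from h import *
import pickle
t=pickle.load(open('c3.pkl','rb'))['top']
for lo,hi in[(279,289),(315,321)]:
    g=cv2.cvtColor(t['image'],cv2.COLOR_BGR2GRAY)[lo:hi,328:352].astype(float).mean(0); print(g.round(0).astype(int).tolist())
for v in(285,318): print(at(t,339.6,v,.05))
# bar edges near the fulcrum -> bar centre line
g=t['image'].astype(int).sum(2)[:,330:346].mean(1)[275:330]; print(g.astype(int).tolist())
```

```text
[47, 48, 47, 48, 47, 46, 47, 47, 48, 47, 48, 41, 45, 47, 47, 47, 48, 46, 48, 47, 48, 47, 47, 47]
[50, 49, 49, 50, 50, 49, 48, 49, 49, 49, 49, 44, 49, 49, 48, 50, 48, 49, 49, 49, 49, 51, 50, 50]
[0.52474874 0.012129   0.05      ]
[0.47741241 0.01161189 0.05      ]
[165, 135, 135, 136, 133, 133, 133, 135, 132, 134, 132, 134, 133, 133, 135, 121, 145, 245, 249, 249, 252, 248, 256, 263, 276, 275, 272, 270, 274, 280, 286, 289, 292, 251, 151, 145, 146, 140, 140, 139, 140, 137, 138, 139, 141, 140, 208, 297, 407, 410, 411, 412, 412, 417, 414]
```

Call:
{"method": "move_arm", "body": {
  "targets": [
    [[0,0,-2],[0,0,0],0],
    [[0,0,-4],[0,0,0],0],
    [[0,0,-4],[0,0,0],0],
    [[0,0,-2],[0,0,0.086],0],
    [[0,0,0],[0,0,0.086],0],
    [[2.88,2.72,0],[0,0,0],0],
    [[2.88,2.72,0],[0,0,0],0],
    [[2.88,2.72,0],[0,0,0],0],
    [[2.88,2.72,0],[0,0,0],0],
    [[2.88,2.72,0],[0,0,0],0],
    [[0,0,0],[0.06,0,0],0],
    [[0,0,0],[0.06,0,0],0],
    [[0,0,0],[0,0,0],0],
    [[0,0,0],[0,0,0],0]
  ]
}}

```text
time: 20.88
ee_pos: [0.5043, 0.0158, 0.1402]
eef_rot: [-0.007, 0.998, -0.059, 0.001]
ft_force: [0.0, -0.1, -0.2]
width: 0.0139
grip_force: 10.0
```

Run:
```python
from h import *
import pickle
t=pickle.load(open('c3.pkl','rb'))['top']
print([at(t,339,v,.0665).round(4).tolist() for v in(291.4,299.9,308.3)], at(t,340.2,300,.05).round(4))
d={n:cam(n) for n in('scene','wrist')}; pickle.dump(d,open('c4.pkl','wb'))
s=r.read_state();print(s['ee_pos'],s['eef_rot'],s['width'],s['grip_force'])
im=np.zeros((600,800,3),np.uint8)
im[:,:400]=cv2.resize(d['scene']['image'][50:350,200:400],(400,600),interpolation=cv2.INTER_CUBIC)
im[:300,400:]=cv2.resize(d['wrist']['image'][120:480,80:560],(400,300))
cv2.imwrite('pics/c4.png',im)
```

```text
[[0.5154, 0.0133, 0.0665], [0.5035, 0.0132, 0.0665], [0.4917, 0.0131, 0.0665]] [0.5032 0.011  0.05  ]
[0.50419418 0.0154732  0.13985378] [-6.33680814e-03  9.98208397e-01 -5.94938539e-02  5.67934572e-04] 0.013727482603084089 9.99992364377249
```

View pics/c4.png

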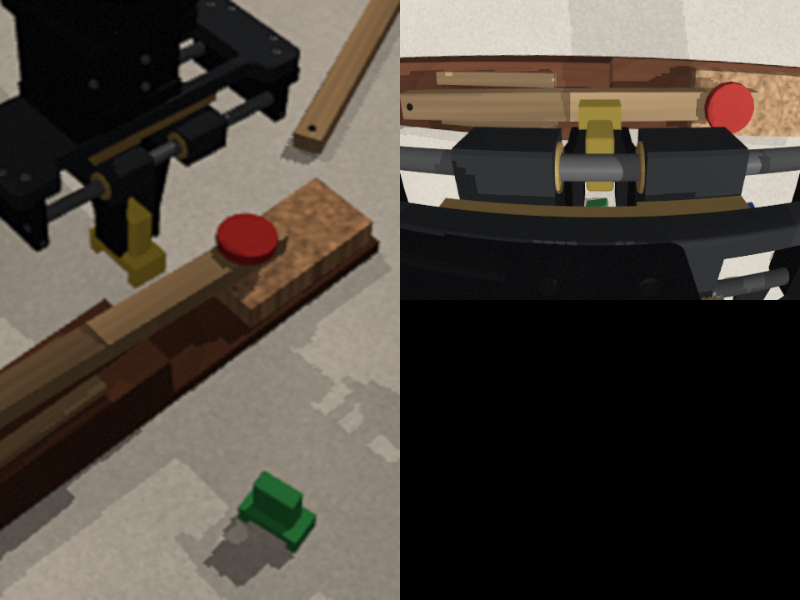

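The saddle is held upright and aligned above the bar, at crop (130,240). I'll do a quick numeric check of the held offset and of the edge in the scene camera.

Run:
```python
from h import *
import pickle
from scipy.spatial.transform import Rotation as R
c=pickle.load(open('c4.pkl','rb'))['scene']
p=np.array([.50419,.01547,.13985]); M=R.from_quat([-6.3368e-3,.998208,-.0594939,5.68e-4]).as_matrix()
# saddle far-right-side corners in tool frame: z=TCP->origin .0196 ; heights toward -z
def S(a,b,h): return p+M@np.array([a,b,.0196-h])
for n,q in {'leg bot +x+y':(-.022,.012,0),'roof +x+y':(-.022,.012,.016),'roof +x-y':(-.022,-.012,.016),'leg bot +x-y':(-.022,-.012,0),'fin top +x+y':(-.015,.007,.046)}.items():
    u=proj(c,S(*q)); print(n,u.round(1),'crop',((u-[200,50])*2).round(0))
for n,q in {'edge corner +x':(.538,.0115,.05),'edge corner base':(.538,.0115,.012)}.items():
    u=proj(c,q); print(n,u.round(1),((u-[200,50])*2).round(0))
im=cv2.resize(c['image'][140:240,230:330],(600,600),interpolation=cv2.INTER_CUBIC); cv2.imwrite('pics/c5.png',im)
```

```text
leg bot +x+y [281.9 184.7] crop [164. 269.]
roof +x+y [282.1 175.5] crop [164. 251.]
roof +x-y [266.6 184.6] crop [133. 269.]
leg bot +x-y [266.6 193.7] crop [133. 287.]
fin top +x+y [275.5 155.9] crop [151. 212.]
edge corner +x [283.1 228.7] [166. 357.]
edge corner base [285.  244.4] [170. 389.]
```

View pics/c5.png

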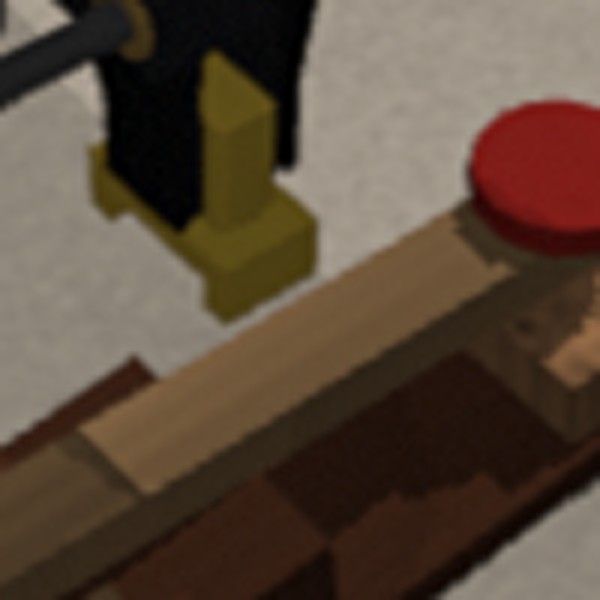

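Run:
```python
from h import *
import pickle
c=pickle.load(open('c4.pkl','rb'))['scene']
# observed top +x bar edge: crop (150,493) and (510,268)
for o in[(150,493),(320,388)]:
    u=np.array(o)/6+[230,140]-.4
    for x in(.5135,.5155,.5175):
        ys=np.linspace(-.05,.1,301); z=lambda y:.066-.121*(y-.011)
        q=np.array([proj(c,(x,y,z(y))) for y in ys]); i=abs(q[:,0]-u[0]+.7).argmin(); print(o,x,ys[i].round(4),'dv',(u-.9-q[i])[1].round(2) if 0 else (u[1]-.9-q[i,1]).round(2))
```

```text
(150, 493) 0.5135 -0.0155 dv 0.69
(150, 493) 0.5155 -0.017 dv -0.82
(150, 493) 0.5175 -0.0185 dv -2.33
(320, 388) 0.5135 0.0315 dv 0.12
(320, 388) 0.5155 0.0295 dv -1.48
(320, 388) 0.5175 0.028 dv -2.91
```

Call:
{"method": "move_arm", "body": {
  "targets": [
    [[0.12,0.53,0],[0,0,0],0],
    [[0,0,2],[0,0,0],0],
    [[0,0,1.5],[0,0,0],0],
    [[0,0,0],[0,0,0],0],
    [[0,0,0.7],[0,0,0],0],
    [[0,0,0.7],[0,0,0],0],
    [[0,0,0.6],[0,0,0],0],
    [[0,0,0.4],[0,0,0],0],
    [[0,0,0.2],[0,0,0],0],
    [[0,0,0],[0,0,0],0],
    [[0,0,0],[0,0,0],0]
  ]
}}

```text
time: 22.35
ee_pos: [0.503, 0.0142, 0.0785]
eef_rot: [-0.007, 0.998, -0.06, 0.001]
ft_force: [0.0, -0.4, 0.5]
width: 0.0139
grip_force: 10.0
```

Run:
```python
from h import *
c=cam('scene'); cv2.imwrite('pics/c6.png',cv2.resize(c['image'][140:240,230:330],(600,600),interpolation=cv2.INTER_CUBIC)); disc()
```

```text
Traceback (most recent call last):
  File "h.py", line 22, in disc
    i=max(ok,key=lambda i:st[i,4]); o,d=ray(c,*ce[i]); rs.append((o,d/np.linalg.norm(d),ce[i],st[i,4]))
ValueError: max() iterable argument is empty
```

View pics/c6.png

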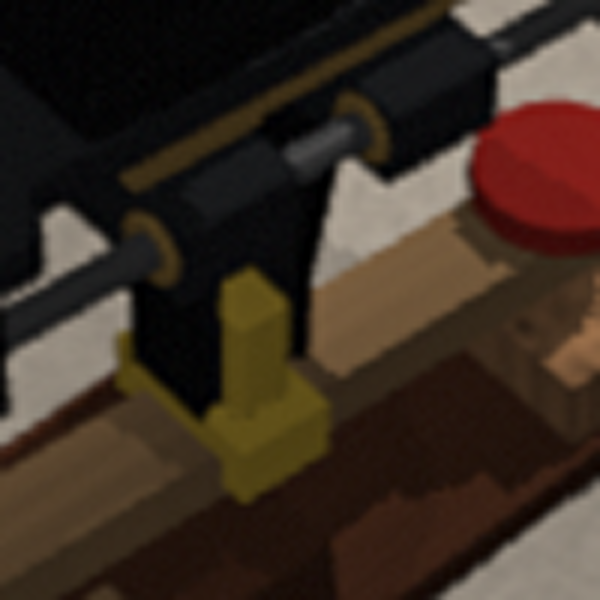

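The saddle is astride the bar with its legs over both sides, and the disc hasn't moved (its top is still near crop (548,160)). Seat height is about 1 mm off, so I'll lower slightly, release and retreat.

Call:
{"method": "move_arm", "body": {
  "targets": [
    [[0,-0.05,0.05],[0,0,0],0],
    [[0,0,0],[0,0,0],0],
    [[0,0,0],[0,0,0],30],
    [[0,0,0],[0,0,0],40],
    [[0,0,0],[0,0,0],40],
    [[0,0,0],[0,0,0],40],
    [[0,0,-1],[0,0,0],40],
    [[0,0,-2],[0,0,0],40],
    [[0,0,-3],[0,0,0],40],
    [[0,0,-4],[0,0,0],40],
    [[0,0,-4],[0,0,0],40],
    [[0,-4,0],[0,0,0],40],
    [[0,-4,0],[0,0,0],40],
    [[0,-4,0],[0,0,0],40],
    [[0,-4,0],[0,0,0],40],
    [[0,-4,0],[0,0,0],40],
    [[0,0,0],[0,0,0],40],
    [[0,0,0],[0,0,0],40]
  ]
}}

```text
time: 24.7
ee_pos: [0.5056, -0.1674, 0.2411]
eef_rot: [-0.007, 0.998, -0.06, 0.001]
ft_force: [-0.3, 0.5, -0.2]
width: 0.0348
grip_force: 0.0
```

Run:
```python
from h import *
t=cam('top');c=cam('scene')
im=np.zeros((600,800,3),np.uint8)
im[:300]=cv2.resize(t['image'][250:340,200:440],(800,300),interpolation=cv2.INTER_CUBIC)
im[300:,:400]=cv2.resize(c['image'][140:260,220:380],(400,300),interpolation=cv2.INTER_CUBIC)
cv2.imwrite('pics/c7.png',im)
h=cv2.cvtColor(t['image'],cv2.COLOR_BGR2HSV)[250:340,200:440]; m=cv2.inRange(h,(22,150,60),(34,255,255)); ys,xs=np.nonzero(m)
print(xs.min()+200,xs.max()+200,ys.min()+250,ys.max()+250,len(xs))
for u in(xs.min()+199.5,xs.max()+200.5): print(at(t,u,300,.074))
```

```text
332 348 285 315 486
[0.50325864 0.02387506 0.074     ]
[5.03586601e-01 7.29992357e-05 7.40000000e-02]
```

View pics/c7.png

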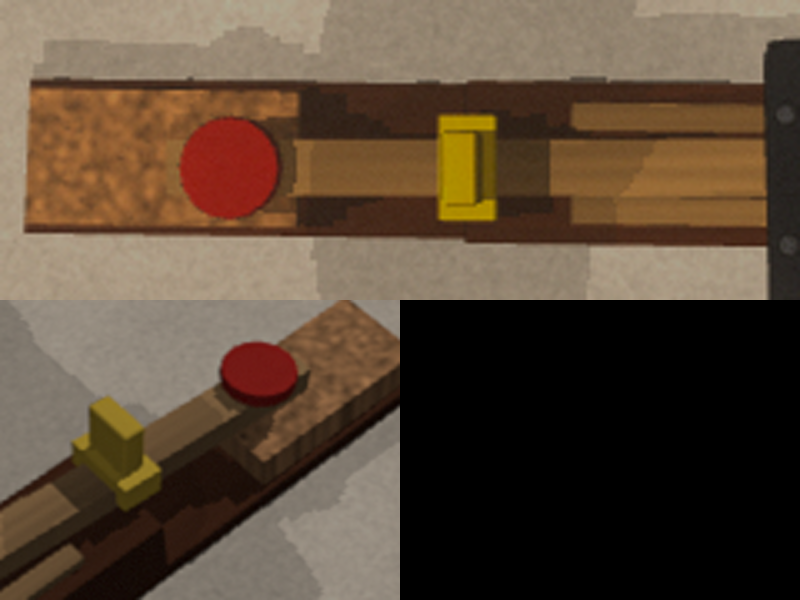

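The saddle sits astride the bar at crop (467,167), square over the edge seam at col ≈467 (roof centre y=0.012, edge 0.011). The red end is still on the cork and the gripper is clear, so I'm handing in.

```bash
python3 -c "
from bench import r
print(r.close_job())"
```

```text
the job is handed in; nothing more can be done
None
```

The job is handed in at about 25 s: the bar just tips over the edge with its red end on the cork, the large yellow saddle sits astride it within about 1 mm of the edge by camera, and the arm is clear of everything.

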